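# Hook a sample-tube bin into a slotted panel and lock it

## Robot

A 6-joint arm with a two-finger parallel gripper is mounted at the origin on a cart in front of the work surface, level with it; the furniture and walls round the work are solid. World frame = base frame: x ahead of the robot, y to its left, z up, the work surface at z = 0. Lengths are in mm, angles in rad, forces in N, time in s.
With the tool pointing down it reaches from about 250 to 725 mm from the base axis. Payload 4 kg.
Tool frame: the origin (TCP) lies midway between the tips of the shut fingers; the grasp point (between the pads) lies 19 mm behind it; z points along the fingers, y is the direction in which the jaws open and shut (so a half turn about z gives the same grasp; the last joint's range is limited). The gripper opens to 85 mm and grips with 20 to 120 N. Pads are 22 mm wide; open, the fingers measure 114 mm over their backs; the gripper's body (76 mm by 85 mm) begins 54 mm behind the grasp point. The pads swing forward as they close: fully open they stand 13 mm farther back than shut.
Start: joints at [-1.314, 0.241, 0.005, 1.335, 0, 1.571], TCP at [126.991, -483.604, 203.806] pointing down, gripper open.
Joint ranges: [-2.72, 2.72], [-1.05, 1.87], [-1.09, 1.28], [-1.99, 2.15], [-1.42, 1.44], [-3.14, 3.14]. Speed limits (rad/s): [2.79, 2.79, 3.14, 3.14, 3.14, 3.14].

## Interface

Orientations are given as [roll, pitch, yaw] about the fixed x, y, z axes, in that order (R = Rz(yaw) Ry(pitch) Rx(roll)).
In Python, from workcell import telemetry, camera, get_calibration, ticket gives the robot as it stands. The module is installed in compiled form; this text tells all that it offers.
- The arm moves only by the tool step_arm, never from a script. Its argument "rows" is a list of rows, each an object of numbers: "tx", "ty", "tz": the shift along the tool's x, y, z in m; "wx", "wy", "wz": the turn, a rotation vector about the tool's x, y, z in degrees; "jaw": the opening, from -1 (shut) to 1 (fully open). A call has 1 to 20 rows; each row is the pose to reach, as a shift and turn from the pose commanded when the call began, along the tool's axes at that moment; what a row does not reach only later rows make up. A row lasts 1/12 s, in which the tool goes at most 41.7 mm and 7.16 degrees, less where a joint would pass 70% of its speed; a pose out of reach is approached as far as the arm can. A call with a gripper value outside its range is refused whole. The fingers move at their own pace and stop on an object; "newtons" is the grip in N (left out, the last holds). Time passes only in rows, so rows that repeat a pose let the fingers close. It gives the time, the measured TCP pose, the force and the opening at its end, in the units of the state.
- telemetry.state(): the state, without advancing time (a new reading comes with each control period).
- camera(name): name is "side" or "top"; returns the picture (384x512x3 uint8, red, green, blue); there is no depth.
- get_calibration(name): a dict with "fx", "fy", "cx", "cy" (pixels), "position" and "rotation" of the camera in the world. Camera axes: x right, y down, z forward; pixel columns grow to the right and rows downward; lengths in mm; the calibration is good to about 2 mm. A picture is of the moment at which its call begins. get_calibration takes no time and is no camera call.
- ticket.sign_off(): hands the job in, once; it reports no verdict.
The state is a dict: "t": time; "joint_positions": joint angles; "joint_velocities": joint speeds; "joint_efforts": joint torques, N m; "position": TCP position; "tcp_rot": TCP orientation; "ft_force": force on the tool from outside, world axes, zero at the start; "wrist_torque": the same for the moment, N m; "finger_gap": finger opening in mm.
Only numpy, scipy, OpenCV 4.12 (cv2) and the standard library are available. Lean on these libraries where they do the work, as an engineer would, in place of code of your own. Each camera call takes 0.05 s, during which the arm holds its last target. There are 200 camera calls.

## Task

Hang the loose blue tube bin on the white slotted panel, in the empty right-hand column of slots, level with the blue bin that already hangs on the left: bring its two hook tabs to the slots, feel for them and press the tabs in, then push the bin down until the hooks are fully home and the spring pin has snapped out, and let go. Do not force it: press only as hard as it needs, because the panel is thin sheet. Leave the green-capped tube, the lancet carton and the red marker where they lie.

Things in the scene. Friction and masses are not known exactly. Their poses are not given: they have to be found in the camera images.
- stand: Fixed grey stand (foot 170 x 250 mm) with a white slotted sheet panel (slot_panel in the rules) facing the robot. Origin on the table below the middle of the panel's front face; x points through the panel away from the robot, y left, z up. Panel: front x = 0, 4 mm thick, 240 mm wide, nominal top 213 mm, 18 mm free behind. Slot columns at y = +65 mm (another blue bin hangs there) and -65 mm (empty).
- slot_nominal (a point): Nominal middle of the lower edge of the slot for the LOWER tab, right column: (0, -65, 82) mm in the stand's frame. Slots 8 mm wide, 16 mm high, pitch 32 mm; lower edges 50, 82, 114, 146, 178. The upper tab goes in at 146. But the panel has slipped down in its long screw holes: slots and left bin really sit 4 to 22 mm lower than all this, unmeasured (x, y true; the rules use the panel's own heights).
- bin_grip (a point): Grasp point of the loose blue open bin: 100 mm long (x), 44 wide (y), side walls 52 high, front 34, back plate 100 high at the +x end; 0.16 to 0.26 kg. It starts upright on the table, back plate away from the robot. The point is midway between the side walls, 38 mm above the underside, 65 mm before the back plate's rear face; pinch across the 44 mm here. x towards the tabs, y left, z up.
- bin_hook (a point): On the bin's rear face, mid width, at the lower edge of the lower tab's neck: +65 mm x, -18 mm z from bin_grip, 20 mm above the underside. Tabs go through the slots only with this point 7 to 10 mm above the slot's lower edge and within 2 mm sideways; pressed right in, it is at the panel's face. Then push down 7 to 10 mm: necks rest on the slots' lower edges (this point level with the edge).
- bin_tab_up (a point): The same point on the upper tab, 64 mm above bin_hook, same axes. Each steel tab is 4 mm thick (y), stands 10.6 mm out of the rear face and is 13 mm high: a neck from 0 to 6 mm above the point and, from 5.6 mm out, a tail reaching 7 mm below it that hooks behind the sheet. Outer edges rounded. Tabs touching the panel outside the slots leave the rear face 10.6 mm off it.
- lock_pin (a joint): Spring pin, 5 mm across, in the bin's back plate 43 mm above bin_hook, black knob inside: m, 0 = out (4 mm proud of the rear face), grows as pressed in; 2.4 N to start, 4.8 N at 4 mm. Pressing the tabs in pushes it back 2 to 4 mm on the sheet and its drag holds the bin up; once the bin is pushed down fully (3 to 10 N, then a hard stop) it snaps out to 0 into the slot between and locks it.
- tube_green: Loose sample tube with a green cap, 17 x 92 x 17 mm, lying on the table, origin under its middle; to be left alone.
- lancets: Loose white and blue lancet carton, 52 x 92 x 47 mm, origin at the centre of its underside; to be left alone.
- red_marker: Loose marker pen, white with a red cap, 17 x 135 x 16 mm, lying on the table, origin under its middle; to be left alone.

How it is judged (in metres and radians):
On the way:
1. both hook tabs are pressed into the right-hand slots, back plate within 3 mm of the panel, tabs in the slots level with the hanging bin (x of bin_hook in the frame of slot_panel above -0.003 m and y of bin_hook in the frame of slot_panel between -0.069 and -0.061 m and z of bin_hook in the frame of slot_panel between 0.079 and 0.095 m), for 0.1 s.
At the end, for the whole second after the job is handed in: the bin hangs in the right-hand column level with the other: hook point within 2.5 mm of the height of its slot's lower edge (82 mm in the panel's frame), within 4 mm of the column's centre, back plate within 3 mm of the panel, upright within 0.05 rad, and the spring pin out to within 1.5 mm (x of bin_hook in the frame of slot_panel above -0.003 m and y of bin_hook in the frame of slot_panel between -0.069 and -0.061 m and z of bin_hook in the frame of slot_panel between 0.0795 and 0.0845 m and angle between bin_grip's own z axis and vertical below 0.05 rad and value of joint lock_pin below 0.0015 m); the robot touches nothing.
It fails at once if the bin is pressed on the panel with more than 60 N (contact force between bin and slot_panel above 60 N).
It fails at once if the green-capped tube is moved by over 30 mm (distance of tube_green from where it was at the start of the episode above 0.03 m).
It fails at once if the lancet carton is moved by over 30 mm (distance of lancets from where it was at the start of the episode above 0.03 m).
It fails at once if the red marker is moved by over 30 mm (distance of red_marker from where it was at the start of the episode above 0.03 m).
It also fails if it takes over 48 s, if anything falls off the work surface, if the arm or the gripper's body presses on something with over 40 N, if the wrist force passes 120 N, or if a joint passes its speed limit or range.

## Working session

There is one attempt and no reset: what is moved stays moved. The work goes in short steps, Python scripts to look and compute and a tool call to move; the robot and the scene stay as the last step left them, time stands still between calls to the robot, and variables do not carry over. Pictures are saved under pics/ and viewed, about 8 in all and at most 12, crops included, and the job is handed in when it is done.

Besides the shell and the picture viewer there is one more tool, called as name(argument=value, ...) on one line, values as JSON. step_arm: Moves the arm, as the interface text tells. Its arguments: {"type":"object","properties":{"rows":{"type":"array","items":{"type":"object","properties":{"tx":{"type":"number"},"ty":{"type":"number"},"tz":{"type":"number"},"wx":{"type":"number"},"wy":{"type":"number"},"wz":{"type":"number"},"jaw":{"type":"number"}}}},"newtons":{"type":"number"}},"required":["rows"]}

```bash
mkdir -p pics
cat > h.py <<'E'
import numpy as np,cv2
from workcell import telemetry,camera,get_calibration,ticket
def cal(n):
    c=get_calibration(n);return c,np.array(c["position"],float),np.array(c["rotation"],float)
def R_(n):
    c,p,R=cal(n)
    if R.shape!=(3,3):
        from scipy.spatial.transform import Rotation as Ro
        R=Ro.from_euler('xyz',R).as_matrix()
    return c,p,R
def ray(n,u,v):
    c,p,R=R_(n);return p,R@np.array([(u-c["cx"])/c["fx"],(v-c["cy"])/c["fy"],1])
def onplane(n,u,v,ax,val):
    p,d=ray(n,u,v);return p+d*(val-p[ax])/d[ax]
def proj(n,P):
    c,p,R=R_(n);q=R.T@(np.array(P,float)-p);return np.array([c["fx"]*q[0]/q[2]+c["cx"],c["fy"]*q[1]/q[2]+c["cy"]])
def save(n,f,crop=None,s=1):
    im=camera(n)[:,:,::-1].copy()
    if crop: x0,y0,x1,y1=crop; im=im[y0:y1,x0:x1]
    if s!=1: im=cv2.resize(im,None,fx=s,fy=s,interpolation=cv2.INTER_CUBIC)
    cv2.imwrite('pics/'+f,im)
E
python3 - <<'E'
from h import *
for n in("side","top"):
    print(get_calibration(n)); im=camera(n)[:,:,::-1]; cv2.imwrite(f'pics/{n}0raw.png',im)
    cv2.imwrite(f'pics/{n}0.png',cv2.resize(im,(800,600),interpolation=cv2.INTER_CUBIC))
print(telemetry.state())
E
```

```text
{'fx': 410.3521033163215, 'fy': 410.3521033163215, 'cx': 249.29093119727546, 'cy': 186.66421701870658, 'position': array([ 200.16935923, -731.90122437,  586.81992796]), 'rotation': array([-2.19078318,  0.01610613, -0.48107307])}
{'fx': 363.0020014890528, 'fy': 363.0020014890528, 'cx': 252.33288107664993, 'cy': 191.44178381687033, 'position': array([423.00754338, -87.56284201, 935.64520891]), 'rotation': array([-3.05307135, -0.02861323, -1.59941929])}
{'t': 0.1, 'joint_positions': array([-1.31401275e+00,  2.41364617e-01,  3.85301549e-03,  1.33520445e+00,
       -5.68591854e-06,  1.57081142e+00]), 'joint_velocities': array([ 0.00154952, -0.00264387,  0.00479947, -0.00247703, -0.0013995 ,
        0.00270934]), 'joint_efforts': array([-6.84640509e-04, -3.73137438e+01,  2.53010291e+01,  1.09180095e-02,
        6.52511858e-05, -8.56595008e-07]), 'position': array([ 126.82528015, -483.00333268,  202.98629503]), 'tcp_rot': array([-3.13967292e+00,  5.71488904e-06,  2.56768495e-01]), 'ft_force': array([0.28160151, 0.57359327, 0.12595814]), 'wrist_torque': array([ 0.01964218, -0.02335345, -0.01984435]), 'finger_gap': 85.44868180557476}
```

View pics/side0.png

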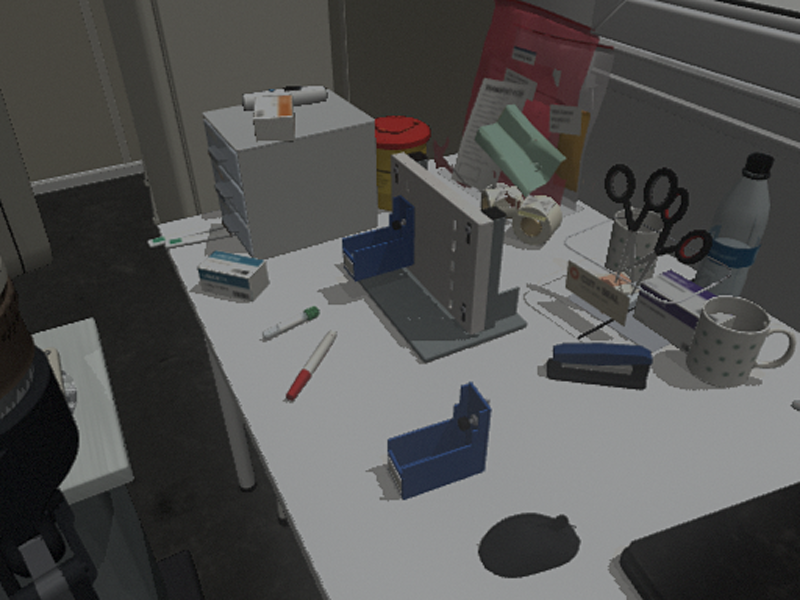

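View pics/top0.png

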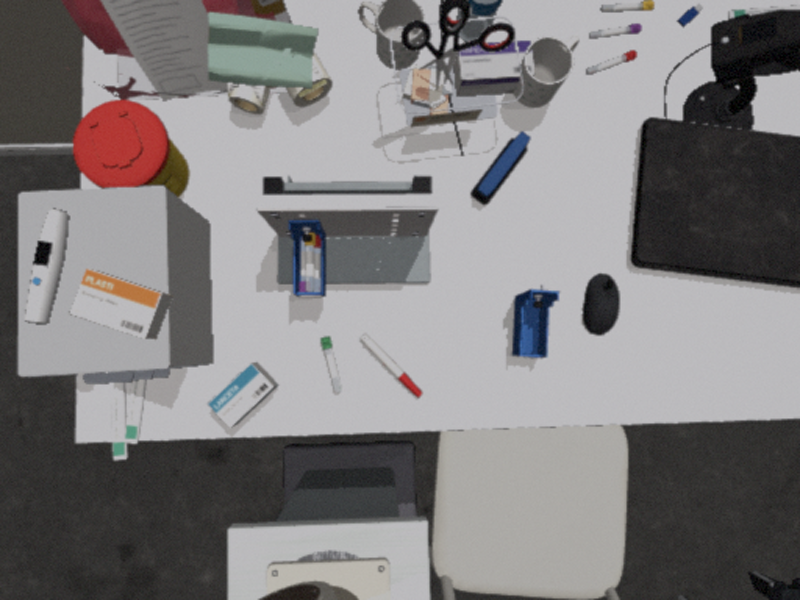

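The side view shows the panel at about (445,240) with the right column of slots at x≈460, and the loose bin at (440,445). The top view shows the stand at (350,230) and the bin at (535,322). Next I'll enlarge crops.

Run:
```python
from h import *
s=cv2.imread('pics/side0raw.png');t=cv2.imread('pics/top0raw.png')
def crop(im,x0,y0,x1,y1,k):
    c=cv2.convertScaleAbs(im[y0:y1,x0:x1],alpha=1.5);c=cv2.resize(c,None,fx=k,fy=k,interpolation=cv2.INTER_CUBIC)
    for x in range((x0+9)//10*10,x1,10):
        cv2.line(c,((x-x0)*k,0),((x-x0)*k,4 if x%50 else 12),(0,0,255),1); 
        if x%20==0: cv2.putText(c,str(x),((x-x0)*k-8,20),0,.33,(0,0,255),1)
    for y in range((y0+9)//10*10,y1,10):
        cv2.line(c,(0,(y-y0)*k),(6,(y-y0)*k),(0,0,255),1)
        if y%20==0:cv2.putText(c,str(y),(8,(y-y0)*k+4),0,.33,(0,0,255),1)
    return c
a=crop(s,215,90,345,236,4);b=crop(s,245,240,320,320,3)
C=np.zeros((584,760,3),np.uint8);C[:a.shape[0],:a.shape[1]]=a;C[:b.shape[0],525:525+b.shape[1]]=b
cv2.imwrite('pics/c1.png',C)
a=crop(t,162,108,286,190,5);b=crop(t,318,178,372,234,4)
C=np.zeros((600,800,3),np.uint8);C[:a.shape[0],:a.shape[1]]=a
cv2.imwrite('pics/c2.png',C[:410,:620]); 
C=np.zeros((600,800,3),np.uint8);C[:410,:620]=a;b=crop(t,322,180,362,232,4);C[:208,630:790]=b
cv2.imwrite('pics/c2.png',C)
```

```text
(no output)
```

View pics/c1.png

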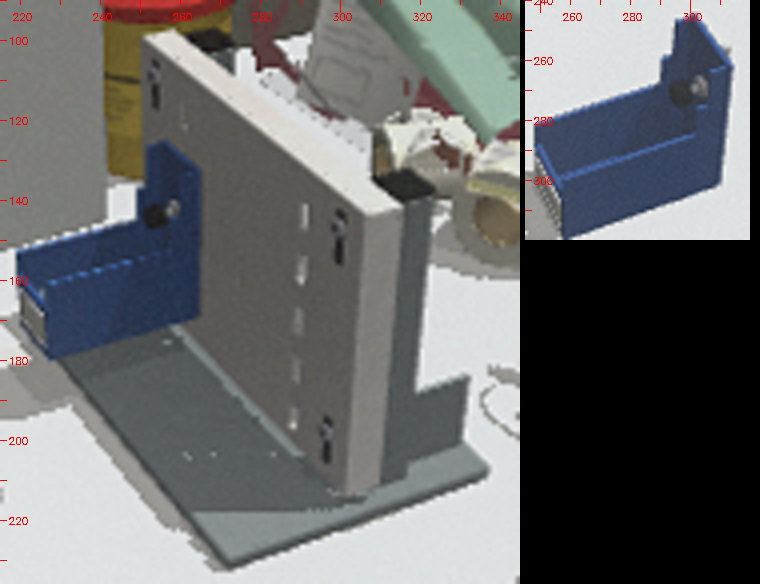

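View pics/c2.png

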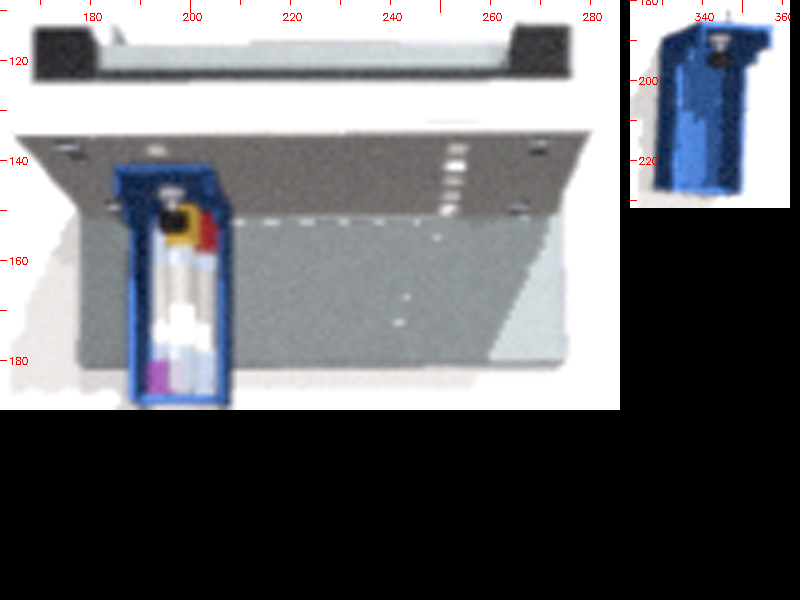

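```bash
cat > fit.py <<'E'
from h import *
from scipy.optimize import least_squares
def T(x,y,a,P): c,s=np.cos(a),np.sin(a); return [x+c*P[0]-s*P[1],y+s*P[0]+c*P[1],P[2]]
def fit(obs,x0,slip=False):
    def r(q):
        out=[]
        for n,P,uv in obs:
            P=list(P); 
            if slip and (len(P)<4): P[2]-=q[3]
            out.append(proj(n,T(q[0],q[1],q[2],P[:3]))-uv)
        return np.concatenate(out)
    s=least_squares(r,x0,loss='soft_l1');return s.x,r(s.x).reshape(-1,2).round(1)
E
python3 - <<'E'
from fit import *
zz=[186,154,122,90,58]
uv=[(291,143.75),(290.5,157.5),(289,170),(288.5,182.5),(288.25,194.5)]
obs=[("side",(0,-66,z+1),u) for z,u in zip(zz,uv)]
obs+=[("side",(0,120,213),(250.75,99.5)),("side",(0,-120,213),(305.75,143.75)),
("top",(0,120,213),(165,135.4)),("top",(0,-120,213),(280.4,134.2)),("top",(0,-65,186),(253.4,137.6)),("top",(0,-65,58),(251.8,150))]
print(*fit(obs,[600,0,0,10.],True))
print(onplane("side",272.5,231.75,2,0),onplane("side",337,207.5,2,0))
b=[("side",(65,-22,0),(310,302)),("side",(65,-22,100),(314.3,262.3)),("side",(-35,-22,0),(258.3,319.3)),
("top",(65,22,100),(338.25,186)),("top",(65,-22,100),(357.25,187)),("top",(-35,22,0),(328.25,227.5)),("top",(-35,-22,40),(350,228))]
print(*fit(b,[400,-280,0.]))
for p in ((400,550),): print(onplane("side",291/1.5625,397/1.5625,2,8),onplane("top",331/1.5625,345/1.5625,2,8))
E
```

```text
[ 6.08319739e+02 -5.30421458e+01 -1.67059931e-02  1.67468176e+01] [[-0.5  0.2]
 [-0.7 -0.1]
 [ 0.2  0.2]
 [ 0.1  0. ]
 [-0.2 -0.2]
 [-1.4 -0.2]
 [ 0.1  0.7]
 [-0.5 -0.8]
 [ 0.3 -0.2]
 [ 0.4 -0.4]
 [ 0.4 -0.6]]
[ 539.03351172 -169.14385171    0.        ] [ 709.91560388 -168.16097548    0.        ]
[ 4.40233958e+02 -3.33629739e+02 -6.38197931e-02] [[-0.4 -0.1]
 [-0.4 -0.6]
 [-0.2  2.6]
 [ 0.6 -1.1]
 [ 0.3 -1.4]
 [-0.2  0. ]
 [-0.5  0.3]]
[ 351.37616686 -152.15804886    8.        ] [432.42469239 -11.44910327   8.        ]
```

```bash
cat >> h.py <<'E'
def tool(cur,tgt):
    "cur,tgt=(x,y,z,yaw) mm/rad, tool down -> tx,ty,tz (m), wz deg"
    d=np.subtract(tgt,cur);c,s=np.cos(cur[3]),np.sin(cur[3])
    return np.round([(c*d[0]+s*d[1])/1e3,(s*d[0]-c*d[1])/1e3,-d[2]/1e3,-np.degrees(d[3])],4)
E
python3 - <<'E'
from h import *
print(tool((127,-483.6,203.8,.2567),(440,-333.6,150,-.064)))
print(onplane("top",583/1.5625,305/1.5625,2,15))
print(onplane("top",274.6,180.4,2,8),onplane("top",178,181.6,2,8),onplane("side",272.5,231.75,2,8))
E
```

```text
[ 0.3408 -0.0656  0.0538 18.3748]
[ 486.17566567 -426.33866647   15.        ]
[ 531.64819327 -174.68786239    8.        ] [534.80050392  72.95117674   8.        ] [ 534.41384376 -176.81581166    8.        ]
```

step_arm(rows=[{"tx":0.05,"ty":-0.01,"tz":0.0,"wz":2.0,"jaw":0.5}])

```text
validation failed for argument at $.ro...
```

step_arm(rows=[{"tx":0.04,"ty":-0.01,"tz":0.005,"wx":0,"wy":0,"wz":2,"jaw":0.5}], newtons=40)

```text
t: 0.18
position: [159.3, -466.8, 198.9]
tcp_rot: [3.139, 0.003, 0.213]
ft_force: [0.8, -0.6, -0.8]
finger_gap: 75.6
```

```bash
python3 -c "
from h import *
print(tool((163.1,-463.8,198.8,.2218),(440,-333.6,150,-.064)))"
```

```text
[ 0.2988 -0.0661  0.0488 16.3751]
```

step_arm(rows=[{"tx":0.0374,"ty":-0.0083,"tz":0.0061,"wx":0,"wy":0,"wz":2.05,"jaw":0.5},{"tx":0.0747,"ty":-0.0165,"tz":0.0122,"wx":0,"wy":0,"wz":4.1,"jaw":0.5},{"tx":0.1121,"ty":-0.0248,"tz":0.0183,"wx":0,"wy":0,"wz":6.14,"jaw":0.5},{"tx":0.1494,"ty":-0.033,"tz":0.0244,"wx":0,"wy":0,"wz":8.19,"jaw":0.5},{"tx":0.1868,"ty":-0.0413,"tz":0.0305,"wx":0,"wy":0,"wz":10.2,"jaw":0.5},{"tx":0.2241,"ty":-0.0496,"tz":0.0366,"wx":0,"wy":0,"wz":12.3,"jaw":0.5},{"tx":0.2615,"ty":-0.0578,"tz":0.0427,"wx":0,"wy":0,"wz":14.3,"jaw":0.5},{"tx":0.2988,"ty":-0.0661,"tz":0.0488,"wx":0,"wy":0,"wz":16.4,"jaw":0.5},{"tx":0.2988,"ty":-0.0661,"tz":0.0488,"wx":0,"wy":0,"wz":16.4,"jaw":0.5},{"tx":0.2988,"ty":-0.0661,"tz":0.0488,"wx":0,"wy":0,"wz":16.4,"jaw":0.5}], newtons=40)

```text
t: 1.02
position: [441.0, -331.8, 148.6]
tcp_rot: [-3.14, 0.002, -0.06]
ft_force: [-0.1, -0.5, 0.1]
finger_gap: 64.2
```

step_arm(rows=[{"tx":0,"ty":0,"tz":0.03,"wx":0,"wy":0,"wz":0,"jaw":0.5},{"tx":0,"ty":0,"tz":0.065,"wx":0,"wy":0,"wz":0,"jaw":0.5},{"tx":0,"ty":0,"tz":0.1,"wx":0,"wy":0,"wz":0,"jaw":0.5},{"tx":0,"ty":0,"tz":0.12,"wx":0,"wy":0,"wz":0,"jaw":0.5},{"tx":0,"ty":0,"tz":0.13,"wx":0,"wy":0,"wz":0,"jaw":0.5},{"tx":0,"ty":0,"tz":0.13,"wx":0,"wy":0,"wz":0,"jaw":0.5}], newtons=30)

```text
t: 1.52
position: [437.1, -332.9, 17.6]
tcp_rot: [-3.139, 0.005, -0.066]
ft_force: [0.3, -0.5, 0.3]
finger_gap: 64.1
```

Run:
```python
from h import *
s=telemetry.state();print(s['position'],s['ft_force'],s['finger_gap'])
a=camera("side")[:,:,::-1];b=camera("top")[:,:,::-1]
A=cv2.resize(a[225:335,225:345],None,fx=4,fy=4,interpolation=2);B=cv2.resize(b[150:250,290:380],None,fx=4,fy=4,interpolation=2)
C=np.zeros((440,840,3),np.uint8);C[:440,:480]=A;C[:400,480:840]=B;cv2.imwrite('pics/g1.png',cv2.convertScaleAbs(C[:, :800],alpha=1.5))
```

```text
[ 437.13467196 -332.85995077   17.63679112] [ 0.25982567 -0.53670912  0.34391296] 64.0949739622255
```

View pics/g1.png

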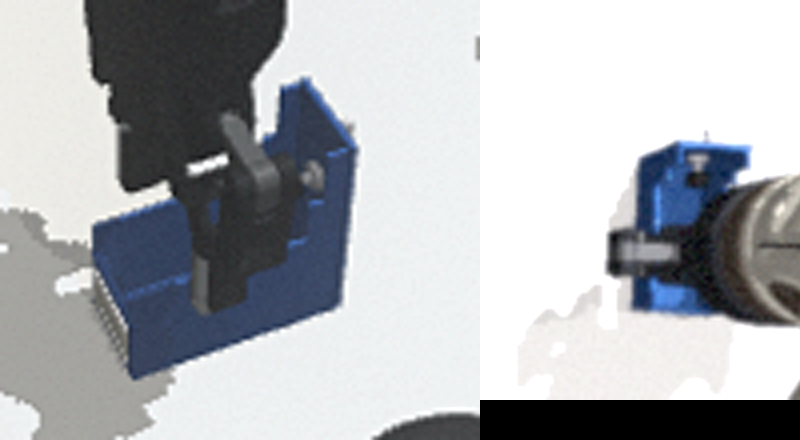

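The fingers straddle the bin, with the right finger at crop (215,290) about 40% along the wall, which is clear. Closing now.

step_arm(rows=[{"tx":0,"ty":0,"tz":0,"wx":0,"wy":0,"wz":0,"jaw":0.1},{"tx":0,"ty":0,"tz":0,"wx":0,"wy":0,"wz":0,"jaw":0.0},{"tx":0,"ty":0,"tz":0,"wx":0,"wy":0,"wz":0,"jaw":-0.1},{"tx":0,"ty":0,"tz":0,"wx":0,"wy":0,"wz":0,"jaw":-0.3},{"tx":0,"ty":0,"tz":0,"wx":0,"wy":0,"wz":0,"jaw":-0.3},{"tx":0,"ty":0,"tz":0,"wx":0,"wy":0,"wz":0,"jaw":-0.3}], newtons=80)

```text
t: 2.12
position: [442.6, -334.9, 24.0]
tcp_rot: [3.138, -0.006, -0.064]
ft_force: [-1.0, 2.2, 9.2]
finger_gap: 30.0
```

step_arm(rows=[{"tx":0,"ty":0,"tz":-0.01,"wx":0,"wy":0,"wz":0,"jaw":-0.3},{"tx":0,"ty":0,"tz":-0.04,"wx":0,"wy":0,"wz":0,"jaw":-0.3},{"tx":0,"ty":0,"tz":-0.07,"wx":0,"wy":0,"wz":0,"jaw":-0.3},{"tx":0,"ty":0,"tz":-0.09,"wx":0,"wy":0,"wz":0,"jaw":-0.3},{"tx":0,"ty":0,"tz":-0.09,"wx":0,"wy":0,"wz":0,"jaw":-0.3},{"tx":0,"ty":0,"tz":-0.09,"wx":0,"wy":0,"wz":0,"jaw":-0.3}], newtons=80)

```text
t: 2.62
position: [441.6, -334.7, 113.0]
tcp_rot: [3.138, -0.005, -0.064]
ft_force: [-0.4, -0.2, 0.2]
finger_gap: 30.2
```

Run:
```python
from h import *
a=camera("side")[:,:,::-1];b=camera("top")[:,:,::-1]
cv2.imwrite('pics/s2raw.png',a);cv2.imwrite('pics/t2raw.png',b)
A=cv2.resize(a[175:335,225:345],None,fx=3.5,fy=3.5,interpolation=2);B=cv2.resize(b[150:250,290:380],None,fx=4,fy=4,interpolation=2)
C=np.zeros((560,780,3),np.uint8);C[:,:420]=A;C[:400,420:]=B;cv2.imwrite('pics/g2.png',cv2.convertScaleAbs(C,alpha=1.5))
```

```text
(no output)
```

View pics/g2.png

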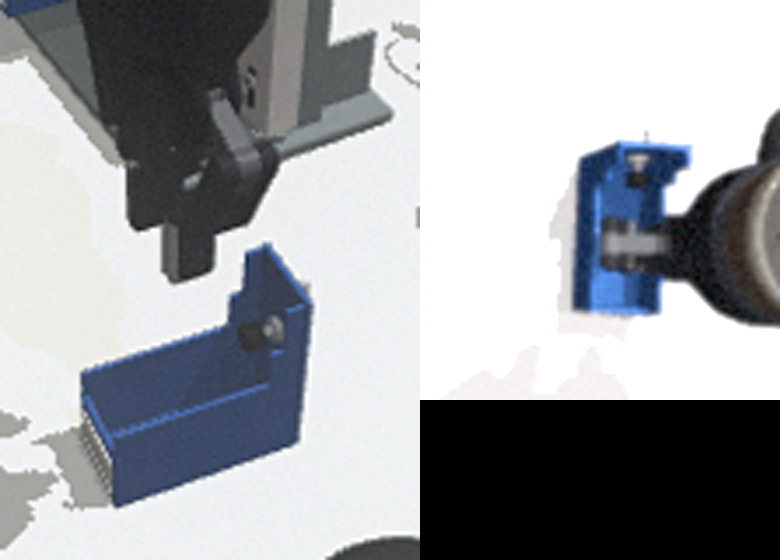

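Run:
```python
from h import *
for P in ((441.6,-334.7,113),(441.6,-349.7,113),(441.6,-319.7,113),(440,-333,18),(440,-365,28),(440,-301,28),(440,-355,52)):
    print(P,proj("side",P).round(1),proj("top",P).round(1))
from fit import *
x,y,a=440.2,-333.6,-.0638
for P in ((65,-22,0),(65,-22,100),(65,22,100),(-35,-22,0),(-35,-22,34),(-35,22,34),(-35,22,0),(65,-22,52),(0,-22,0)):
    W=T(x,y,a,P);print(P,proj("side",W).round(1),proj("top",W).round(1))
print(telemetry.state())
```

```text
(441.6, -334.7, 113) [273.1 259.4] [350.  212.4]
(441.6, -349.7, 113) [277.9 265.5] [356.5 212.2]
(441.6, -319.7, 113) [268.4 253.5] [343.5 212.6]
(440, -333, 18) [270.8 298.2] [338.3 214.2]
(440, -365, 28) [280.6 307.9] [351.9 213.7]
(440, -301, 28) [261.9 281.7] [326.7 214.4]
(440, -355, 52) [277.9 294.1] [350.9 213.6]
(65, -22, 0) [309.6 301.9] [345.4 189.6]
(65, -22, 100) [313.9 261.7] [357.6 185.6]
(65, 22, 100) [300.4 244.6] [338.9 184.9]
(-35, -22, 0) [258.1 321.9] [344.9 228.1]
(-35, -22, 34) [258. 309.] [348.8 228.3]
(-35, 22, 34) [247.2 289.8] [331.2 227.7]
(-35, 22, 0) [247.6 302.7] [328.  227.5]
(65, -22, 52) [311.7 281.8] [351.4 187.7]
(0, -22, 0) [276.7 314.7] [345.1 214.6]
{'t': 2.7167, 'joint_positions': array([-6.48547326e-01,  3.98655056e-01, -2.29505295e-02,  1.14933679e+00,
       -7.57952795e-05,  2.55737935e+00]), 'joint_velocities': array([-1.15098100e-04,  2.04048706e-02, -1.89406651e-02, -2.86045535e-04,
       -7.23811979e-04,  4.99661841e-05]), 'joint_efforts': array([ 6.07678430e-05, -4.43401837e+01,  2.45755577e+01, -4.30093054e-02,
       -7.58343631e-04, -3.22483165e-04]), 'position': array([ 439.76905598, -333.33892763,  110.0457669 ]), 'tcp_rot': array([-3.14157533e+00,  1.63626406e-04, -6.43340178e-02]), 'ft_force': array([ 0.66108067, -0.30381489, -0.69323849]), 'wrist_torque': array([0.0624791 , 0.0071109 , 0.03186798]), 'finger_gap': 29.789664819753156}
```

Fingers closed to 30 mm with no bin held. The bin is unmoved in the side crop at (115..310, 245..505), and the tips appear higher than the stated TCP, near the wall tops. I'll refit the bin, reopen and go lower.

Run:
```python
from fit import *
b=[("side",(65,-22,0),(310.4,301.2)),("side",(65,-22,100),(313.8,262)),("side",(-35,-22,0),(258.3,319.4)),("side",(65,22,100),(300.8,245)),
("top",(65,22,100),(338.3,186)),("top",(65,-22,100),(357.4,187)),("top",(-35,22,0),(328.2,227.5)),("top",(-35,-22,52),(350.2,228))]
print(*fit(b,[440,-333,0.]))
```

```text
[ 4.40672371e+02 -3.32692242e+02 -7.43591739e-02] [[-0.8  0.5]
 [ 0.1 -0.4]
 [-0.4  1.9]
 [-0.2 -0.6]
 [ 0.5 -1.4]
 [ 0.1 -1.4]
 [-0.7 -0.2]
 [ 0.2  0.3]]
```

step_arm(rows=[{"tx":0,"ty":0,"tz":0,"wx":0,"wy":0,"wz":0,"jaw":0.5},{"tx":0,"ty":0,"tz":0,"wx":0,"wy":0,"wz":0,"jaw":0.5},{"tx":0,"ty":0,"tz":0,"wx":0,"wy":0,"wz":0,"jaw":0.5},{"tx":0,"ty":0,"tz":0.03,"wx":0,"wy":0,"wz":0,"jaw":0.5},{"tx":0,"ty":0,"tz":0.06,"wx":0,"wy":0,"wz":0,"jaw":0.5},{"tx":0,"ty":0,"tz":0.08,"wx":0,"wy":0,"wz":0,"jaw":0.5},{"tx":0,"ty":0,"tz":0.09,"wx":0,"wy":0,"wz":0,"jaw":0.5},{"tx":0,"ty":0,"tz":0.1,"wx":0,"wy":0,"wz":0,"jaw":0.5},{"tx":0,"ty":0,"tz":0.108,"wx":0,"wy":0,"wz":0,"jaw":0.5},{"tx":0,"ty":0,"tz":0.108,"wx":0,"wy":0,"wz":0,"jaw":0.5},{"tx":0,"ty":0,"tz":0.108,"wx":0,"wy":0,"wz":0,"jaw":0.5}], newtons=30)

```text
t: 3.63
position: [440.4, -333.8, 2.3]
tcp_rot: [3.141, -0.0, -0.064]
ft_force: [0.5, 1.1, -0.3]
finger_gap: 63.9
```

Run:
```python
from h import *
a=camera("side")[:,:,::-1]
A=cv2.resize(a[225:335,235:335],None,fx=5,fy=5,interpolation=2)
# markers: expected tip corners (front edge) for tip z=0+10 and +35
for z,c in((12,(0,255,0)),(37,(0,0,255))):
    for x in(429.5,451.5):
        for y in (-366,-380):
            u,v=proj("side",(x,y,z));cv2.circle(A,(int((u-235)*5),int((v-225)*5)),3,c,-1)
cv2.imwrite('pics/g3.png',A)
```

```text
(no output)
```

View pics/g3.png

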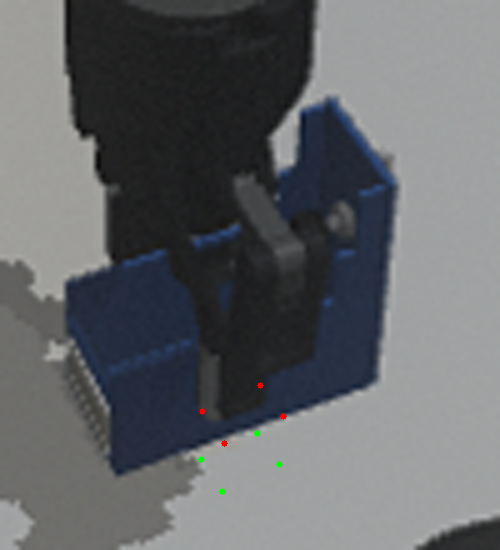

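The image shows the fingertip at (205,415), matching a tip height of about 35 mm instead of 12 mm. So the tips are about 23 mm higher than stated. I'll go down further, watching the force.

step_arm(rows=[{"tx":0,"ty":0,"tz":0.004,"wx":0,"wy":0,"wz":0,"jaw":0.5},{"tx":0,"ty":0,"tz":0.007,"wx":0,"wy":0,"wz":0,"jaw":0.5},{"tx":0,"ty":0,"tz":0.007,"wx":0,"wy":0,"wz":0,"jaw":0.5}], newtons=30)

```text
t: 3.93
position: [440.0, -333.5, -5.1]
tcp_rot: [3.142, -0.0, -0.064]
ft_force: [-0.3, -0.2, 0.6]
finger_gap: 64.1
```

step_arm(rows=[{"tx":0,"ty":0,"tz":0.003,"wx":0,"wy":0,"wz":0,"jaw":0.5},{"tx":0,"ty":0,"tz":0.006,"wx":0,"wy":0,"wz":0,"jaw":0.5},{"tx":0,"ty":0,"tz":0.006,"wx":0,"wy":0,"wz":0,"jaw":0.5}], newtons=30)

```text
t: 4.18
position: [439.6, -333.2, -11.6]
tcp_rot: [-3.141, 0.001, -0.064]
ft_force: [1.0, -0.4, 0.5]
finger_gap: 64.1
```

step_arm(rows=[{"tx":0,"ty":0,"tz":0,"wx":0,"wy":0,"wz":0,"jaw":0.1},{"tx":0,"ty":0,"tz":0,"wx":0,"wy":0,"wz":0,"jaw":0.0},{"tx":0,"ty":0,"tz":0,"wx":0,"wy":0,"wz":0,"jaw":-0.1},{"tx":0,"ty":0,"tz":0,"wx":0,"wy":0,"wz":0,"jaw":-0.2},{"tx":0,"ty":0,"tz":0,"wx":0,"wy":0,"wz":0,"jaw":-0.2}], newtons=40)

```text
t: 4.6
position: [440.2, -333.6, -10.9]
tcp_rot: [3.141, -0.0, -0.064]
ft_force: [-0.2, -0.2, 0.7]
finger_gap: 43.3
```

step_arm(rows=[{"tx":0,"ty":0,"tz":0,"wx":0,"wy":0,"wz":0,"jaw":-0.4},{"tx":0,"ty":0,"tz":0,"wx":0,"wy":0,"wz":0,"jaw":-0.4},{"tx":0,"ty":0,"tz":-0.01,"wx":0,"wy":0,"wz":0,"jaw":-0.4},{"tx":0,"ty":0,"tz":-0.04,"wx":0,"wy":0,"wz":0,"jaw":-0.4},{"tx":0,"ty":0,"tz":-0.07,"wx":0,"wy":0,"wz":0,"jaw":-0.4},{"tx":0,"ty":0,"tz":-0.09,"wx":0,"wy":0,"wz":0,"jaw":-0.4},{"tx":0,"ty":0,"tz":-0.09,"wx":0,"wy":0,"wz":0,"jaw":-0.4},{"tx":0,"ty":0,"tz":-0.09,"wx":0,"wy":0,"wz":0,"jaw":-0.4}], newtons=80)

```text
t: 5.27
position: [440.8, -334.0, 80.3]
tcp_rot: [3.14, -0.002, -0.064]
ft_force: [-0.9, 0.5, -2.6]
finger_gap: 43.2
```

Run:
```python
from fit import *
s=telemetry.state();print(s['position'],s['ft_force'],s['wrist_torque'],s['finger_gap'])
a=-.0167
h=np.array(T(608.3,-53,a,(-35,-65,73.8)));g=h-np.array([65.7*np.cos(a),65.7*np.sin(a),31])
print(h,g,tool((440,-333.6,79,-.064),(g[0],g[1],79,a)))
```

```text
[ 440.77532629 -334.01799804   80.28276053] [-0.89559906  0.51916076 -2.60950923] [0.00311031 0.06225164 0.03255831] 43.246844878224685
[ 572.21943092 -117.40646345   73.8       ] [ 506.52859224 -116.30932445   42.8       ] [ 0.0525 -0.2211 -0.     -2.7101]
```

step_arm(rows=[{"tx":0.0,"ty":-0.02,"tz":0,"wx":0,"wy":0,"wz":0,"jaw":-0.4},{"tx":0.0,"ty":-0.05,"tz":0,"wx":0,"wy":0,"wz":0,"jaw":-0.4},{"tx":0.01,"ty":-0.08,"tz":0,"wx":0,"wy":0,"wz":-0.5,"jaw":-0.4},{"tx":0.02,"ty":-0.11,"tz":0,"wx":0,"wy":0,"wz":-1.0,"jaw":-0.4},{"tx":0.03,"ty":-0.14,"tz":0,"wx":0,"wy":0,"wz":-1.5,"jaw":-0.4},{"tx":0.04,"ty":-0.17,"tz":0,"wx":0,"wy":0,"wz":-2.0,"jaw":-0.4},{"tx":0.048,"ty":-0.2,"tz":0,"wx":0,"wy":0,"wz":-2.4,"jaw":-0.4},{"tx":0.0525,"ty":-0.215,"tz":0,"wx":0,"wy":0,"wz":-2.71,"jaw":-0.4},{"tx":0.0525,"ty":-0.2211,"tz":0.01,"wx":0,"wy":0,"wz":-2.71,"jaw":-0.4},{"tx":0.0525,"ty":-0.2211,"tz":0.025,"wx":0,"wy":0,"wz":-2.71,"jaw":-0.4},{"tx":0.0525,"ty":-0.2211,"tz":0.036,"wx":0,"wy":0,"wz":-2.71,"jaw":-0.4},{"tx":0.0525,"ty":-0.2211,"tz":0.036,"wx":0,"wy":0,"wz":-2.71,"jaw":-0.4},{"tx":0.0525,"ty":-0.2211,"tz":0.036,"wx":0,"wy":0,"wz":-2.71,"jaw":-0.4}], newtons=80)

```text
t: 6.35
position: [504.2, -116.4, 40.8]
tcp_rot: [-3.141, 0.005, -0.018]
ft_force: [0.7, -0.3, -1.1]
finger_gap: 43.3
```

Run:
```python
from h import *
s=telemetry.state();print(s['position'],s['tcp_rot'],s['ft_force'],s['finger_gap'])
a=camera("side")[:,:,::-1];b=camera("top")[:,:,::-1]
cv2.imwrite('pics/s4raw.png',a);cv2.imwrite('pics/t4raw.png',b)
def crop(im,x0,y0,x1,y1,k):
    c=cv2.convertScaleAbs(im[y0:y1,x0:x1],alpha=1.6);c=cv2.resize(c,None,fx=k,fy=k,interpolation=cv2.INTER_CUBIC)
    for x in range((x0+9)//10*10,x1,10): cv2.putText(c,str(x),((x-x0)*k-8,10),0,.3,(0,0,255),1);cv2.line(c,((x-x0)*k,12),((x-x0)*k,16),(0,0,255),1)
    for y in range((y0+9)//10*10,y1,10): cv2.putText(c,str(y),(6,(y-y0)*k+4),0,.3,(0,0,255),1);cv2.line(c,(0,(y-y0)*k),(4,(y-y0)*k),(0,0,255),1)
    return c
A=crop(a,215,90,325,230,4);B=crop(b,180,110,290,190,3)
C=np.zeros((560,770,3),np.uint8);C[:,:440]=A;C[:240,440:]=B;cv2.imwrite('pics/g4.png',C)
```

```text
[ 504.22466674 -116.40375787   40.79567015] [-3.14080777  0.00513946 -0.01800382] [ 0.70262313 -0.34164717 -1.13857355] 43.32026526799572
```

View pics/g4.png

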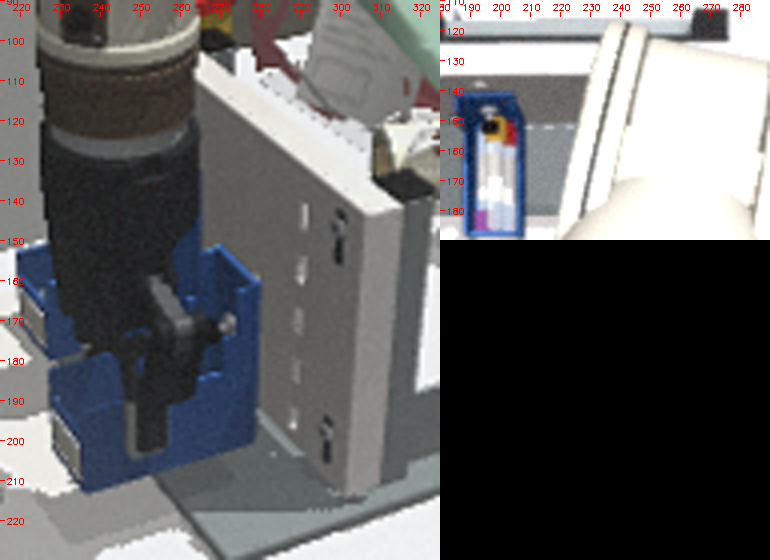

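The side view shows the held bin upright with its back plate's right edge from (280,159.5) to (278.8,200.5), and slots at u≈291..288. The top view of it is blocked by the wrist.

Run:
```python
from fit import *
a=-.0167
obs=[((0,-22,80),(280,159.5)),((0,-22,-20),(278.75,200.5)),((-100,-22,-20),(236.75,213)),((0,22,80),(269.5,151))]
def pr(q): return [proj("side",T(q[0],q[1],a,(P[0],P[1],P[2]+q[2]))) for P,_ in obs]
q0=(572.2,-117.4,73.8)
print(np.array(pr(q0)).round(1)-np.array([u for _,u in obs]))
s=least_squares(lambda q:np.concatenate([p-u for p,(_,u) in zip(pr(q),obs)]+[(np.array(q)-q0)*.05]),q0);print(s.x,np.array(pr(s.x)).round(1)-np.array([u for _,u in obs]))
# jacobian
for d in np.eye(3)*10: print(d,(proj("side",np.add(q0,d))-proj("side",q0)).round(1))
# intended slot positions: visible centres with hook 
st=(608.3,-53,-.0167)
for z in(186,154,122,90,58): print(proj("side",T(*st,(0,-65,z-16.7))).round(1))
# left bin corners predicted with slip
for P in ((0,65-22,162),(0,65+22,162),(0,65-22,62),(-100,65-22,62)): print(P,[proj(n,T(*st,(P[0],P[1],P[2]-16.7))).round(1) for n in("side","top")])
```

```text
[[ 0.5   0.4 ]
 [ 0.45 -0.8 ]
 [ 0.05  0.6 ]
 [ 0.3  -1.  ]]
[ 573.73133999 -113.30700957   70.30329   ] [[ 0.1   0.7 ]
 [ 0.05 -0.7 ]
 [-0.05  0.5 ]
 [ 0.   -0.6 ]]
[10.  0.  0.] [ 4.  -1.3]
[ 0. 10.  0.] [-2.3 -2.4]
[ 0.  0. 10.] [ 0.1 -3.8]
[290.2 144.1]
[289.5 157.5]
[288.9 170.3]
[288.3 182.6]
[287.8 194.4]
(0, 43, 162) [array([264.9, 132.5]), array([204.5, 140.1])]
(0, 87, 162) [array([256. , 124.7]), array([184.5, 140.2])]
(0, 43, 62) [array([264.7, 169.5]), array([208.7, 149.3])]
(-100, 43, 62) [array([226.8, 180.5]), array([208.7, 189.4])]
```

step_arm(rows=[{"tx":0.008,"ty":0,"tz":0,"wx":0,"wy":0,"wz":0,"jaw":-0.4},{"tx":0.015,"ty":0,"tz":0,"wx":0,"wy":0,"wz":0,"jaw":-0.4},{"tx":0.02,"ty":0,"tz":0,"wx":0,"wy":0,"wz":0,"jaw":-0.4},{"tx":0.022,"ty":0,"tz":0,"wx":0,"wy":0,"wz":0,"jaw":-0.4},{"tx":0.022,"ty":0,"tz":0,"wx":0,"wy":0,"wz":0,"jaw":-0.4},{"tx":0.022,"ty":0,"tz":0,"wx":0,"wy":0,"wz":0,"jaw":-0.4}], newtons=80)

```text
t: 6.95
position: [528.8, -116.6, 43.0]
tcp_rot: [-3.142, 0.0, -0.017]
ft_force: [-0.1, -0.1, -1.8]
finger_gap: 43.0
```

step_arm(rows=[{"tx":0.002,"ty":0,"tz":0,"wx":0,"wy":0,"wz":0,"jaw":-0.4},{"tx":0.004,"ty":0,"tz":0,"wx":0,"wy":0,"wz":0,"jaw":-0.4},{"tx":0.005,"ty":0,"tz":0,"wx":0,"wy":0,"wz":0,"jaw":-0.4},{"tx":0.005,"ty":0,"tz":0,"wx":0,"wy":0,"wz":0,"jaw":-0.4},{"tx":0.005,"ty":0,"tz":0,"wx":0,"wy":0,"wz":0,"jaw":-0.4}], newtons=80)

```text
t: 7.37
position: [533.3, -116.3, 42.7]
tcp_rot: [-3.141, 0.001, -0.017]
ft_force: [-1.3, 0.5, -2.6]
finger_gap: 42.8
```

step_arm(rows=[{"tx":0.002,"ty":0,"tz":0,"wx":0,"wy":0,"wz":0,"jaw":-0.4},{"tx":0.003,"ty":0,"tz":0,"wx":0,"wy":0,"wz":0,"jaw":-0.4},{"tx":0.004,"ty":0,"tz":0,"wx":0,"wy":0,"wz":0,"jaw":-0.4},{"tx":0.004,"ty":0,"tz":0,"wx":0,"wy":0,"wz":0,"jaw":-0.4},{"tx":0.004,"ty":0,"tz":0,"wx":0,"wy":0,"wz":0,"jaw":-0.4}], newtons=80)

```text
t: 7.78
position: [537.3, -116.4, 42.6]
tcp_rot: [-3.141, 0.001, -0.017]
ft_force: [-1.8, 3.0, -4.8]
finger_gap: 43.3
```

step_arm(rows=[{"tx":0.001,"ty":0,"tz":0,"wx":0,"wy":0,"wz":0,"jaw":-0.4},{"tx":0.002,"ty":0,"tz":0,"wx":0,"wy":0,"wz":0,"jaw":-0.4},{"tx":0.003,"ty":0,"tz":0,"wx":0,"wy":0,"wz":0,"jaw":-0.4},{"tx":0.003,"ty":0,"tz":0,"wx":0,"wy":0,"wz":0,"jaw":-0.4},{"tx":0.003,"ty":0,"tz":0,"wx":0,"wy":0,"wz":0,"jaw":-0.4}], newtons=80)

```text
t: 8.2
position: [539.4, -116.5, 42.6]
tcp_rot: [-3.141, 0.003, -0.017]
ft_force: [-4.5, 2.9, -2.8]
finger_gap: 42.9
```

step_arm(rows=[{"tx":0.001,"ty":0,"tz":0,"wx":0,"wy":0,"wz":0,"jaw":-0.4},{"tx":0.002,"ty":0,"tz":0,"wx":0,"wy":0,"wz":0,"jaw":-0.4},{"tx":0.002,"ty":0,"tz":0,"wx":0,"wy":0,"wz":0,"jaw":-0.4},{"tx":0.002,"ty":0,"tz":0,"wx":0,"wy":0,"wz":0,"jaw":-0.4}], newtons=80)

```text
t: 8.53
position: [541.0, -116.5, 42.5]
tcp_rot: [-3.141, 0.003, -0.017]
ft_force: [-4.3, 3.4, -2.8]
finger_gap: 43.0
```

Run:
```python
from h import *
s=telemetry.state();print(s['position'],s['tcp_rot'],s['ft_force'],s['wrist_torque'])
a=camera("side")[:,:,::-1];cv2.imwrite('pics/s5raw.png',a)
A=cv2.convertScaleAbs(cv2.resize(a[120:220,235:315],None,fx=6,fy=6,interpolation=2),alpha=1.7)
st=(608.3,-53,-.0167)
from fit import T
for P,c in [((0,-65-22,162-16.7),(0,255,0)),((0,-65-22,62-16.7),(0,255,0)),((0,-65-22,170-16.7),(0,0,255)),((0,-65-22,70-16.7),(0,0,255)),((-10.6,-65-22,170-16.7),(0,255,255)),((-10.6,-65-22,70-16.7),(0,255,255))]:
    u,v=proj("side",T(*st,P));cv2.circle(A,(int((u-235)*6),int((v-120)*6)),3,c,-1)
cv2.imwrite('pics/g5.png',A)
```

```text
[ 541.01604866 -116.5303476    42.50446913] [-3.14095332  0.00324909 -0.01700997] [-4.28013877  3.37379167 -2.8052981 ] [0.56756161 1.00216627 0.25669222]
```

View pics/g5.png

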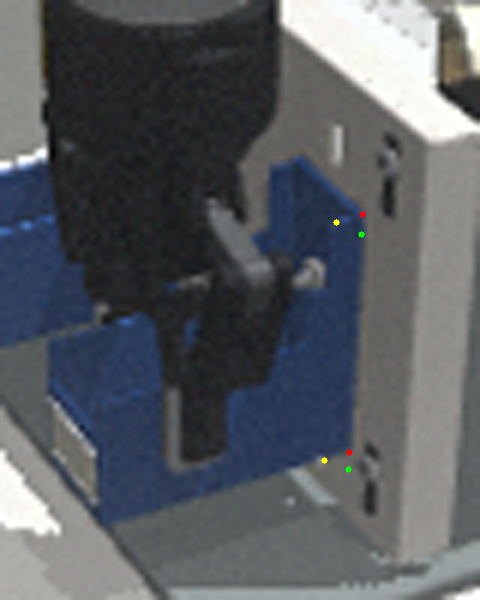

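The bin's rear edge, at (363,213)–(355,453), matches the red "tabs in" marks, not the yellow 10.6 mm marks. The force of about 4 N is the pin spring. I'll press slightly more.

step_arm(rows=[{"tx":0.001,"ty":0,"tz":0,"wx":0,"wy":0,"wz":0,"jaw":-0.4},{"tx":0.002,"ty":0,"tz":0,"wx":0,"wy":0,"wz":0,"jaw":-0.4},{"tx":0.003,"ty":0,"tz":0,"wx":0,"wy":0,"wz":0,"jaw":-0.4},{"tx":0.003,"ty":0,"tz":0,"wx":0,"wy":0,"wz":0,"jaw":-0.4},{"tx":0.003,"ty":0,"tz":0,"wx":0,"wy":0,"wz":0,"jaw":-0.4}], newtons=80)

```text
t: 9.0
position: [541.2, -116.5, 42.3]
tcp_rot: [-3.141, 0.008, -0.017]
ft_force: [-12.3, 3.1, 1.6]
finger_gap: 43.2
```

step_arm(rows=[{"tx":-0.001,"ty":-0.001,"tz":0.001,"wx":0,"wy":0,"wz":0,"jaw":-0.4},{"tx":-0.001,"ty":-0.0015,"tz":0.003,"wx":0,"wy":0,"wz":0,"jaw":-0.4},{"tx":-0.001,"ty":-0.0015,"tz":0.004,"wx":0,"wy":0,"wz":0,"jaw":-0.4},{"tx":-0.001,"ty":-0.0015,"tz":0.004,"wx":0,"wy":0,"wz":0,"jaw":-0.4},{"tx":-0.001,"ty":-0.0015,"tz":0.004,"wx":0,"wy":0,"wz":0,"jaw":-0.4}], newtons=80)

```text
t: 9.42
position: [541.3, -116.3, 39.0]
tcp_rot: [3.14, 0.006, -0.018]
ft_force: [-11.4, -0.4, 3.0]
finger_gap: 43.2
```

step_arm(rows=[{"tx":0,"ty":0,"tz":0.001,"wx":0,"wy":0,"wz":0,"jaw":-0.4},{"tx":0,"ty":0,"tz":0.002,"wx":0,"wy":0,"wz":0,"jaw":-0.4},{"tx":0,"ty":0,"tz":0.003,"wx":0,"wy":0,"wz":0,"jaw":-0.4},{"tx":0,"ty":0,"tz":0.003,"wx":0,"wy":0,"wz":0,"jaw":-0.4},{"tx":0,"ty":0,"tz":0.003,"wx":0,"wy":0,"wz":0,"jaw":-0.4}], newtons=80)

```text
t: 9.83
position: [541.3, -116.2, 35.8]
tcp_rot: [3.14, 0.006, -0.018]
ft_force: [-10.6, -0.4, 2.2]
finger_gap: 42.9
```

step_arm(rows=[{"tx":0,"ty":0,"tz":0.001,"wx":0,"wy":0,"wz":0,"jaw":-0.4},{"tx":0,"ty":0,"tz":0.002,"wx":0,"wy":0,"wz":0,"jaw":-0.4},{"tx":0,"ty":0,"tz":0.002,"wx":0,"wy":0,"wz":0,"jaw":-0.4},{"tx":0,"ty":0,"tz":0.002,"wx":0,"wy":0,"wz":0,"jaw":-0.4}], newtons=80)

```text
t: 10.17
position: [541.3, -116.3, 34.1]
tcp_rot: [3.14, 0.006, -0.018]
ft_force: [-10.8, -0.1, 2.7]
finger_gap: 42.8
```

step_arm(rows=[{"tx":0,"ty":0,"tz":0.001,"wx":0,"wy":0,"wz":0,"jaw":-0.4},{"tx":0,"ty":0,"tz":0.002,"wx":0,"wy":0,"wz":0,"jaw":-0.4},{"tx":0,"ty":0,"tz":0.002,"wx":0,"wy":0,"wz":0,"jaw":-0.4},{"tx":0,"ty":0,"tz":0.002,"wx":0,"wy":0,"wz":0,"jaw":-0.4}], newtons=80)

```text
t: 10.5
position: [541.4, -116.2, 32.3]
tcp_rot: [3.14, 0.006, -0.018]
ft_force: [-11.1, 0.7, 5.4]
finger_gap: 43.2
```

step_arm(rows=[{"tx":0,"ty":0,"tz":0.001,"wx":0,"wy":0,"wz":0,"jaw":-0.4},{"tx":0,"ty":0,"tz":0.002,"wx":0,"wy":0,"wz":0,"jaw":-0.4},{"tx":0,"ty":0,"tz":0.002,"wx":0,"wy":0,"wz":0,"jaw":-0.4},{"tx":0,"ty":0,"tz":0.002,"wx":0,"wy":0,"wz":0,"jaw":-0.4}], newtons=80)

```text
t: 10.83
position: [541.4, -116.3, 31.9]
tcp_rot: [3.14, 0.005, -0.018]
ft_force: [-15.5, -0.1, 13.7]
finger_gap: 42.9
```

Hard stop reached: 10.5 mm of travel, with force rising. I'll do a gentle lift test of the lock, about 4 mm up, then go back down.

step_arm(rows=[{"tx":-0.001,"ty":0,"tz":-0.002,"wx":0,"wy":0,"wz":0,"jaw":-0.4},{"tx":-0.002,"ty":0,"tz":-0.004,"wx":0,"wy":0,"wz":0,"jaw":-0.4},{"tx":-0.002,"ty":0,"tz":-0.006,"wx":0,"wy":0,"wz":0,"jaw":-0.4},{"tx":-0.002,"ty":0,"tz":-0.006,"wx":0,"wy":0,"wz":0,"jaw":-0.4},{"tx":-0.002,"ty":0,"tz":-0.006,"wx":0,"wy":0,"wz":0,"jaw":-0.4}], newtons=80)

```text
t: 11.25
position: [541.3, -116.1, 35.2]
tcp_rot: [3.141, 0.003, -0.018]
ft_force: [-5.8, -1.4, -4.9]
finger_gap: 42.9
```

step_arm(rows=[{"tx":0,"ty":0,"tz":-0.001,"wx":0,"wy":0,"wz":0,"jaw":-0.4},{"tx":0,"ty":0,"tz":-0.0015,"wx":0,"wy":0,"wz":0,"jaw":-0.4},{"tx":0,"ty":0,"tz":-0.0015,"wx":0,"wy":0,"wz":0,"jaw":-0.4}], newtons=80)

```text
t: 11.5
position: [540.9, -116.0, 35.9]
tcp_rot: [3.141, 0.004, -0.018]
ft_force: [-4.5, -3.0, -11.7]
finger_gap: 43.1
```

It stopped with −11.7 N, so the pin is locked. Pushing home again, then relaxing to near zero force.

step_arm(rows=[{"tx":0,"ty":-0.0,"tz":0.002,"wx":0,"wy":0,"wz":0,"jaw":-0.4},{"tx":0,"ty":0,"tz":0.004,"wx":0,"wy":0,"wz":0,"jaw":-0.4},{"tx":0,"ty":0,"tz":0.006,"wx":0,"wy":0,"wz":0,"jaw":-0.4},{"tx":0,"ty":0,"tz":0.007,"wx":0,"wy":0,"wz":0,"jaw":-0.4},{"tx":0,"ty":0,"tz":0.007,"wx":0,"wy":0,"wz":0,"jaw":-0.4}], newtons=80)

```text
t: 11.92
position: [541.6, -115.7, 32.1]
tcp_rot: [3.141, 0.001, -0.017]
ft_force: [-12.1, 0.0, 5.6]
finger_gap: 42.9
```

step_arm(rows=[{"tx":0,"ty":0,"tz":0.001,"wx":0,"wy":0,"wz":0,"jaw":-0.4},{"tx":0,"ty":0,"tz":0.001,"wx":0,"wy":0,"wz":0,"jaw":-0.4},{"tx":-0.001,"ty":0,"tz":0.0,"wx":0,"wy":0,"wz":0,"jaw":-0.4},{"tx":-0.002,"ty":0,"tz":-0.0005,"wx":0,"wy":0,"wz":0,"jaw":-0.4},{"tx":-0.002,"ty":0,"tz":-0.0005,"wx":0,"wy":0,"wz":0,"jaw":-0.4}], newtons=80)

```text
t: 12.33
position: [541.7, -115.6, 32.2]
tcp_rot: [3.141, -0.002, -0.017]
ft_force: [-6.1, 0.5, 1.0]
finger_gap: 43.0
```

step_arm(rows=[{"tx":0,"ty":0,"tz":0,"wx":0,"wy":0,"wz":0,"jaw":0.1},{"tx":0,"ty":0,"tz":0,"wx":0,"wy":0,"wz":0,"jaw":0.3},{"tx":0,"ty":0,"tz":0,"wx":0,"wy":0,"wz":0,"jaw":0.5},{"tx":0,"ty":0,"tz":0,"wx":0,"wy":0,"wz":0,"jaw":0.5},{"tx":0,"ty":0,"tz":0,"wx":0,"wy":0,"wz":0,"jaw":0.5}], newtons=20)

```text
t: 12.75
position: [541.8, -115.4, 31.5]
tcp_rot: [3.141, -0.002, -0.017]
ft_force: [-0.5, 0.6, -0.5]
finger_gap: 63.9
```

Released, and the force is zero. Rising straight up, then back.

step_arm(rows=[{"tx":0,"ty":0,"tz":-0.01,"wx":0,"wy":0,"wz":0,"jaw":0.5},{"tx":0,"ty":0,"tz":-0.03,"wx":0,"wy":0,"wz":0,"jaw":0.5},{"tx":0,"ty":0,"tz":-0.06,"wx":0,"wy":0,"wz":0,"jaw":0.5},{"tx":0,"ty":0,"tz":-0.09,"wx":0,"wy":0,"wz":0,"jaw":0.5},{"tx":0,"ty":0,"tz":-0.12,"wx":0,"wy":0,"wz":0,"jaw":0.5},{"tx":-0.03,"ty":0,"tz":-0.15,"wx":0,"wy":0,"wz":0,"jaw":0.5},{"tx":-0.06,"ty":0.03,"tz":-0.16,"wx":0,"wy":0,"wz":0,"jaw":0.5},{"tx":-0.1,"ty":0.05,"tz":-0.16,"wx":0,"wy":0,"wz":0,"jaw":0.5},{"tx":-0.14,"ty":0.06,"tz":-0.16,"wx":0,"wy":0,"wz":0,"jaw":0.5},{"tx":-0.18,"ty":0.06,"tz":-0.16,"wx":0,"wy":0,"wz":0,"jaw":0.5},{"tx":-0.18,"ty":0.06,"tz":-0.16,"wx":0,"wy":0,"wz":0,"jaw":0.5},{"tx":-0.18,"ty":0.06,"tz":-0.16,"wx":0,"wy":0,"wz":0,"jaw":0.5}], newtons=20)

```text
t: 13.75
position: [357.7, -172.3, 191.9]
tcp_rot: [3.141, -0.001, -0.02]
ft_force: [0.1, 0.3, 0.7]
finger_gap: 64.4
```

Run:
```python
from fit import *
s=telemetry.state();print(s['position'],s['ft_force'])
a=camera("side")[:,:,::-1];b=camera("top")[:,:,::-1]
st=(608.3,-53,-.0167)
A=cv2.convertScaleAbs(cv2.resize(a[90:235,200:330],None,fx=4,fy=4,interpolation=2),alpha=1.6)
for Y in(65,-65):
  for P in((0,Y-22,162),(0,Y-22,62),(-100,Y-22,62)):
    u,v=proj("side",T(*st,(P[0],P[1],P[2]-16.7)));cv2.circle(A,(int((u-200)*4),int((v-90)*4)),2,(0,255,0),-1)
B=cv2.convertScaleAbs(cv2.resize(b[105:265,130:290],None,fx=1.7,fy=1.7,interpolation=2),alpha=1.4)
C=np.zeros((580,795,3),np.uint8);C[:,:520]=A;C[:272,521:793]=B;cv2.imwrite('pics/g6.png',C)
```

```text
[ 357.6566033  -172.26217714  191.92461547] [0.07418557 0.28305585 0.72301958]
```

View pics/g6.png

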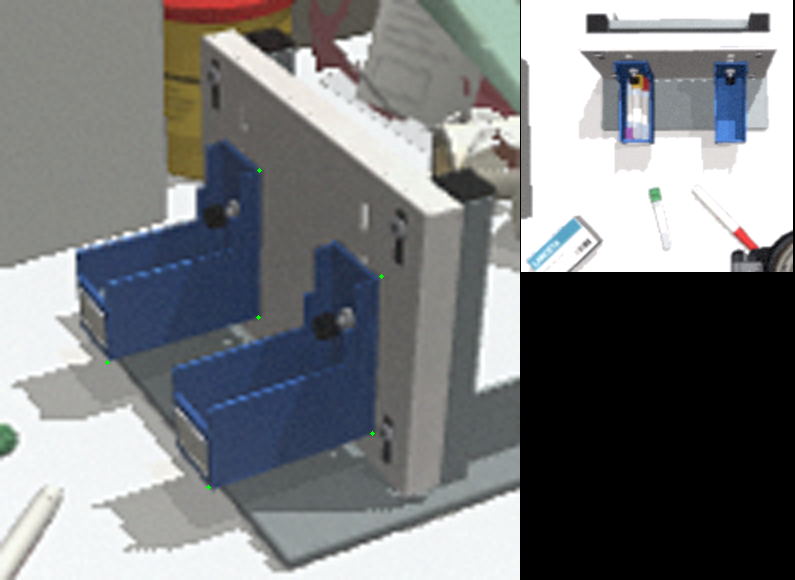

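The right bin's corners at (381,277), (373,434) and (209,487) lie on the predicted home marks. It is level with the left bin, the knob looks the same, and the other items have not moved. Handing in.

```bash
python3 -c "
from workcell import ticket
print(ticket.sign_off())"
```

```text
the job is handed in; nothing more can be done
None
```

The loose blue bin now hangs in the right-hand column, level with the left one, and the job is handed in. No verdict came back.

- **Insertion:** I estimated from the images that the panel had slipped about 17 mm. The tabs entered on the first try. I pressed in with about 12 N, then pushed down about 10.5 mm to the hard stop, with peak wrist forces of about 15 N in x and 14 N in z.
- **Lock check:** A gentle lift stopped after about 4 mm at −11.7 N, so the pin holds the bin. I pushed it home again before letting go.
- **Last picture:** The bin's corners lie on the positions I calculated for fully home, and its knob looks like the left bin's. The tube, carton and marker look undisturbed. The gripper is clear, with about zero force.

**What went wrong or disagreed:**
- **First grasp:** It closed on nothing and rested on the bin's wall tops with about 9 N.
- **Finger height:** In the side image the fingertips sat about 23 mm higher than the stated tool point. I gripped that much lower, and the second grasp held.
- **Not measured directly:** The pin's exact travel, which I judged only from the lift test and how the knob looks. The lift play was also more than the 2.5 mm I expected.

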